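# Hold the loose shelf tier over its pins

## Robot

A 6-joint arm with a two-finger parallel gripper is mounted at the origin on the work surface. World frame = base frame: x ahead of the robot, y to its left, z up, the work surface at z = 0. Lengths are in mm, angles in rad, forces in N, time in s.
With the tool pointing down it reaches from about 400 to 925 mm from the base axis. Payload 12.5 kg.
Tool frame: the origin (TCP) lies between the finger pads; the fingertips stand 11 mm ahead of it and the grasp point (between the pads) lies 8 mm behind it (env.tip_extent is the distance from the TCP to the fingertips, in mm); x points along the fingers, z is the direction in which the jaws open and shut, and the axes are right-handed (so a half turn about x gives the same grasp; the last joint's range is limited). The gripper opens to 95 mm and grips with 3 to 60 N. Pads are 20 mm wide; open, the fingers measure 119 mm over their backs; the gripper's body (75 mm by 180 mm) begins 59 mm behind the grasp point.
Start: joints at [-1.337, 0.491, 1.559, -0, 1.092, -0.106], TCP at [208.335, -589.274, 204.861] pointing down, gripper open.
Joint ranges: [-3.1, 3.1], [-0.84, 2.19], [0.05, 2.79], [-1.13, 4.28], [0.06, 2.93], [-2.69, 2.69]. Speed limits (rad/s): [2.22, 2.22, 2.79, 3.14, 3.14, 3.14].

## Interface

Orientations are given as [roll, pitch, yaw] about the fixed x, y, z axes, in that order (R = Rz(yaw) Ry(pitch) Rx(roll)).
In Python, from cell import status, imaging, env gives the robot as it stands. The module is installed in compiled form; this text tells all that it offers.
- The arm moves only by the tool apply_moves, never from a script. Its argument "increments" is a list of rows, each a list of 5 numbers: the closure, from 0 (fully open) to 1 (shut), then the shift along the tool's x, y, z in mm, then the turn about the tool's x in degrees. A call has 1 to 10 rows; each row shifts and turns the commanded pose from where the row before left it, along the tool's axes as they then stand; what a row does not reach is not made up. A row lasts 1/10 s, in which the tool goes at most 50 mm and 8.59 degrees, less where a joint would pass 70% of its speed; a pose out of reach is approached as far as the arm can. A call with a gripper value outside its range is refused whole. The fingers move at their own pace and stop on an object; the grip force is fixed at half the most. Time passes only in rows, so rows that do not move let the fingers close. It gives the time, the measured TCP pose, the force and the opening at its end, in the units of the state.
- status.state(): the state, without advancing time (a new reading comes with each control period).
- imaging.read_camera(name): name is "side" or "top"; returns a dict with "pixels" (420x560x3 uint8, red, green, blue), "fovy" (degrees; the focal length in pixels is half the picture's height over the tangent of half this angle, whatever the lens; pixels are square), "cx", "cy" (the principal point, pixels), "R" (3x3) and "t" (3): a world point X has camera coordinates R X + t. Camera axes: x right, y down, z forward; pixel columns grow to the right and rows downward; lengths in mm; the calibration is good to about 2 mm. A picture is of the moment at which its call begins. There is no depth.
- env.job_done(): hands the job in, once; it reports no verdict.
The state is a dict: "t": time; "joints": joint angles; "qvel": joint speeds; "tau": joint torques, N m; "eef_pos": TCP position; "tcp_rot": TCP orientation; "ft_force": force on the tool from outside, world axes, zero at the start; "moment": the same for the moment, N m; "opening": opening from 0.0 (shut) to 1.0 (fully open).
Only numpy, scipy, OpenCV 4.12 (cv2) and the standard library are available. Lean on these libraries where they do the work, as an engineer would, in place of code of your own. Each camera call takes 0.05 s, during which the arm holds its last target. There are 200 camera calls.

## Task

Take the loose aluminium tier by the grip bridge in the middle of its deck and carry it, without knocking anything, over the gallery rail to the bay of the base unit whose load fits under it (not the bay with the green bottle, which is too tall). Finish still holding it there, steady, level and square, each leg directly above its pin with about 15 mm of gap and the tier touching nothing, so that I can drop a washer on each pin; do not set it down or let go. Leave the bottle, caddy, tumbler and brush where they stand.

Things in the scene. Friction and masses are not known exactly. Their poses are not given: they have to be found in the camera images.
- tier: Loose aluminium shelf tier, 0.36 to 0.6 kg, on four legs; 230 mm along its x, 170 along y, same turned half round. Origin: centre of the footprint at the undersides of the feet, z up. Legs 16 mm thick, black ends, at x +-105, y +-75 mm. Deck top 120 mm above the feet, its rim 14 mm deep. Centre of mass on the middle axis. Pins stand 15 mm above the deck corners.
- tier_grip (a point): Middle of the loose tier's grip bridge, 113 mm above the feet on the middle axis; axes as the tier. The bridge is a bar 24 mm wide along y, 70 long along x, 14 deep, its top level with the deck. On each side an open hand slot, 70 mm along x by 54 along y (y 12 to 66 mm), lets a finger down to pinch the bridge along y.
- base_unit: Fixed aluminium base: two bays side by side along its y, centres 180 mm apart, each the tier's footprint. Origin: unit's centre on the bench, z up, yaw within 0.15 rad of the world's. Deck top 40 mm above the bench; four steel pins per bay, 10 mm thick, tips at 61 mm. A 6 mm gallery rail, top at 90 mm, runs all round at x +-129, y +-189 mm; none between the bays.
- bay_left (a point): Centre of the four pins of the left (+y) bay, at the height of the pin tips; pins at x +-105, y +-75 mm from it; axes as base_unit. The tier is lined up when its origin is straight above this point and its x axis lies along the unit's x, either way round.
- bay_right (a point): Centre of the four pins of the right (-y) bay, at the height of the pin tips; otherwise as bay_left.
- bottle: Green glass bottle, 58 mm in diameter, 150 mm tall, standing near the middle of one of the two bays, which one varies; too tall for the 112 mm under a stacked tier. Origin: centre of its underside.
- caddy: Blue plastic caddy with white lid, orange latch and grey handle folded flat, latched shut: 146 mm along x, 96 mm along y, 71 mm tall, standing near the middle of the other bay; it fits between the legs and under a stacked tier. Origin: centre of its underside.
- tumbler: Stainless tumbler, 72 mm in diameter at the rim, 100 mm tall, standing on the bench beyond the loose tier. Origin: centre of its underside.
- brush: Grey plastic scrubbing brush, bristles down: 190 mm along x, 55 mm along y, 55 mm tall, lying on the bench beyond the loose tier. Origin: centre of its underside.
Mind the look-alikes: they are no part of the job. There is more than one size of the tumbler; the job needs the smaller.

How it is judged:
By the outcome, as a careful person would: the job done as asked, in the order asked, and still so for the second after the job is handed in, while the arm keeps its last pose, push and grip.
It also fails if it takes over 50 s, if anything falls off the work surface, if the arm or the gripper's body presses on something with over 40 N, if the wrist force passes 120 N, or if a joint passes its speed limit or range.

## Working session

There is one attempt and no reset: what is moved stays moved. The work goes in short steps, Python scripts to look and compute and a tool call to move; the robot and the scene stay as the last step left them, time stands still between calls to the robot, and variables do not carry over. Pictures are saved under pics/ and viewed, about 8 in all and at most 12, crops included, and the job is handed in when it is done.

Besides the shell and the picture viewer there is one more tool, called after ">>>" by a JSON object that holds its "fn" and its "kwargs". apply_moves: Moves the arm, as the interface text tells. Its arguments: {"type":"object","properties":{"increments":{"type":"array"}},"required":["increments"]}

```bash
mkdir -p pics; cat > h.py <<'E'
import numpy as np, cv2
from cell import status, imaging, env
def cam(n):
    c=imaging.read_camera(n); c['f']=c['pixels'].shape[0]/2/np.tan(np.radians(c['fovy'])/2)
    c['R']=np.array(c['R']);c['t']=np.array(c['t']); return c
def save(c,fn,s=1,crop=None):
    p=c['pixels'][:,:,::-1]
    if crop: x0,y0,x1,y1=crop; p=p[y0:y1,x0:x1]
    cv2.imwrite('pics/'+fn,cv2.resize(p,None,fx=s,fy=s,interpolation=cv2.INTER_CUBIC))
def ray(c,u,v,z):
    d=c['R'].T@np.array([(u-c['cx'])/c['f'],(v-c['cy'])/c['f'],1]); o=-c['R'].T@c['t']
    return o+d*(z-o[2])/d[2]
def proj(c,X):
    q=c['R']@np.array(X,float)+c['t']; return np.array([q[0]/q[2]*c['f']+c['cx'],q[1]/q[2]*c['f']+c['cy']])
E
python3 - <<'E'
from h import *
for n in('top','side'):
    c=cam(n); save(c,n+'0.png',1.4); print(n,c['f'],c['cx'],c['cy'],c['R'].round(4).tolist(),c['t'].round(1), 'pos',(-c['R'].T@c['t']).round(0))
print(status.state(), env.tip_extent)
E
```

```text
top 512.8516535844869 275.7020033298638 213.25118856459412 [[0.0285, -0.9996, 0.001], [-0.9956, -0.0285, -0.0892], [0.0892, 0.0016, -0.996]] [ -82.   615.3 1291.4] pos [ 500.  -67. 1341.]
side 488.7379009534706 286.6866836097293 206.3933891170091 [[0.9947, -0.1024, -0.0074], [-0.0852, -0.7826, -0.6167], [0.0574, 0.6141, -0.7872]] [-623.    63.8 1116.8] pos [ 561. -700.  914.]
{'t': 0.1, 'joints': array([-1.33656360e+00,  4.91462553e-01,  1.55939273e+00, -1.40569007e-07,
        1.09170287e+00, -1.05594290e-01]), 'qvel': array([ 0.00020924, -0.00299939, -0.00068548,  0.00015019,  0.00089059,
       -0.00098763]), 'tau': array([ 1.54345937e-03, -6.13620973e+01, -2.58607221e+01,  6.93606469e-02,
        4.70574643e-02, -2.94678978e-05]), 'eef_pos': array([ 208.29911116, -589.02622126,  204.34155389]), 'tcp_rot': array([3.0361275 , 1.56983082, 1.80515825]), 'ft_force': array([ 0.92332494, -0.43544145,  0.35119983]), 'moment': array([0.03763869, 0.05287664, 0.02562539]), 'opening': 0.9981732623486151} 11.0
```

View pics/top0.png

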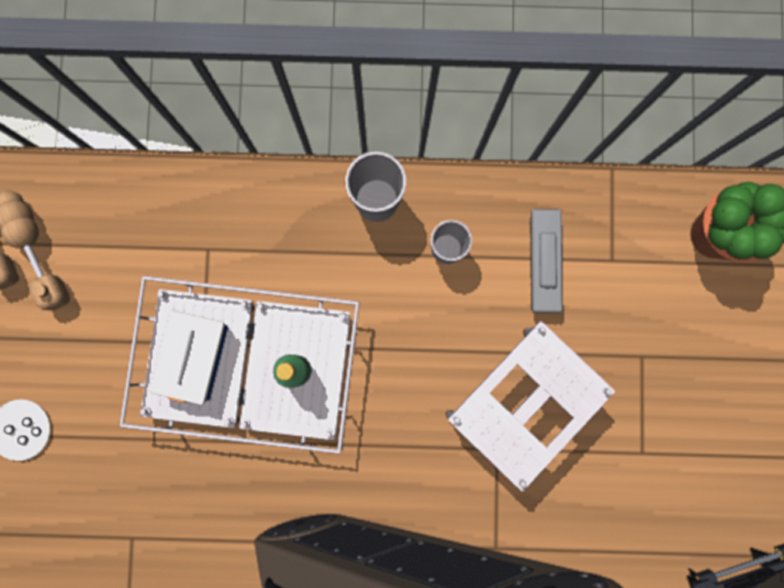

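View pics/side0.png

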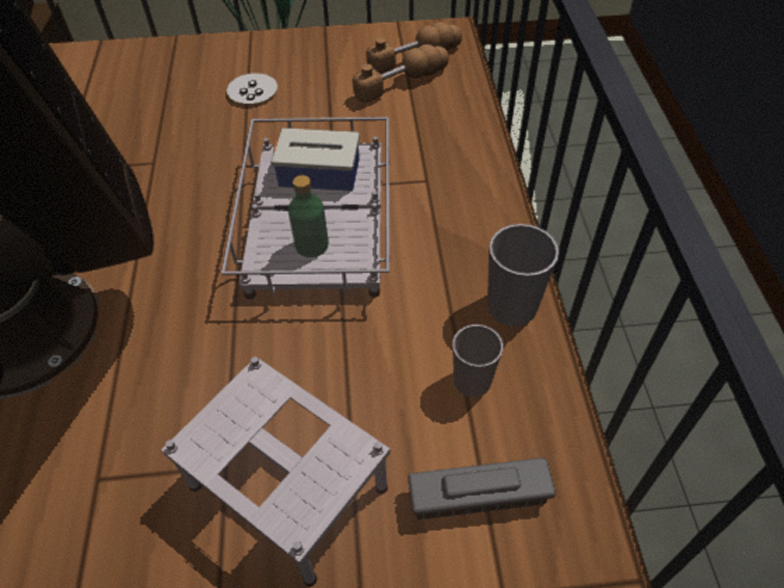

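Top view: the tier is at about (532,405) in the 1.4x picture, turned about 45°. The unit has the caddy in its left (+y) bay at (190,355) and the bottle in its right bay at (290,370), so the target is bay_left. The side view agrees. Next I'll measure both.

```bash
python3 - <<'E'
from h import *
c=cam('top'); s=cam('side')
def rect(c,mask,z,nm):
    n,l,st,_=cv2.connectedComponentsWithStats(mask,connectivity=8)
    i=1+np.argmax(st[1:,4]); ys,xs=np.where(l==i)
    h=cv2.convexHull(np.stack([xs,ys],1).astype(np.int32))[:,0].astype(float)
    P=np.array([ray(c,u,v,z)[:2] for u,v in h],np.float32)
    (m,sz,a)=cv2.minAreaRect(P); print(nm,st[i],'c',np.round(m,1),'size',np.round(sz,1),'ang',round(a,2))
for nm,cc,boxT,boxB in(('top',c,(310,220,450,360),(80,190,262,330)),('side',s,(105,245,285,420),(150,75,285,215))):
    hsv=cv2.cvtColor(cc['pixels'],cv2.COLOR_RGB2HSV)
    for th in(110,140):
        m=((hsv[...,1]<60)&(hsv[...,2]>th)).astype(np.uint8)
        for b,z,t in((boxT,120,'tier'),(boxB,90,'rail')):
            q=np.zeros_like(m); x0,y0,x1,y1=b; q[y0:y1,x0:x1]=m[y0:y1,x0:x1]
            rect(cc,q,z,nm+t+str(th))
save(c,'top1.png',4,(300,220,450,360)); save(c,'top2.png',4,(80,190,270,335)); save(s,'side2.png',5,(150,75,290,215))
E
```

```text
toptier110 [ 319  229  120  122 6093] c [ 438.6 -311.5] size [181.7 233.8] ang 47.75
toprail110 [   86   197   171   127 13568] c [491.5 185.6] size [385.2 265.5] ang 84.83
toptier140 [ 320  229  119  122 6029] c [ 436.3 -314.3] size [174.3 233.5] ang 47.79
toprail140 [  86  197  171  127 7220] c [491.7 185.7] size [384.9 265.2] ang 84.83
sidetier110 [ 115  255  164  146 9610] c [ 435.4 -314.2] size [170.4 232.9] ang 47.86
siderail110 [ 158   84  120  111 3414] c [490.7 183.2] size [380.4 261.7] ang 84.82
sidetier140 [ 116  257  162  144 9271] c [ 435.2 -314. ] size [169.5 231.8] ang 47.81
siderail140 [ 210  149   65   45 1533] c [531.8  57.1] size [133.8 140.2] ang 86.43
```

View pics/top2.png

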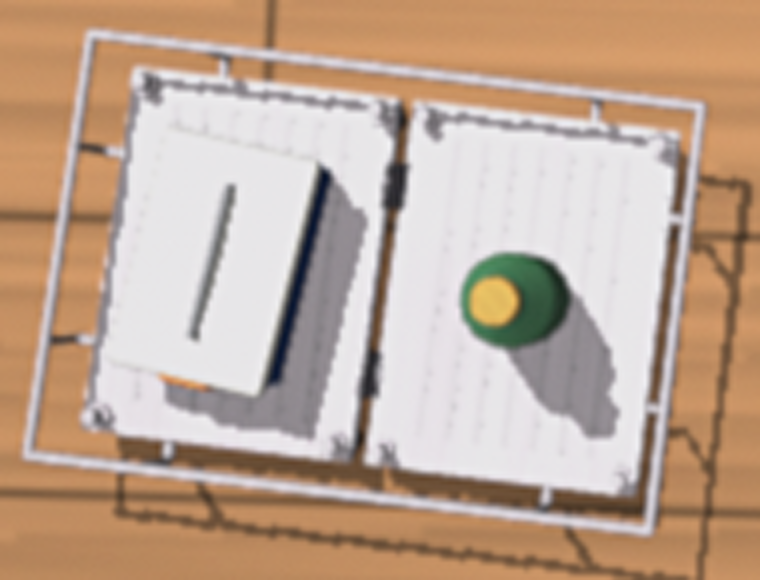

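View pics/side2.png

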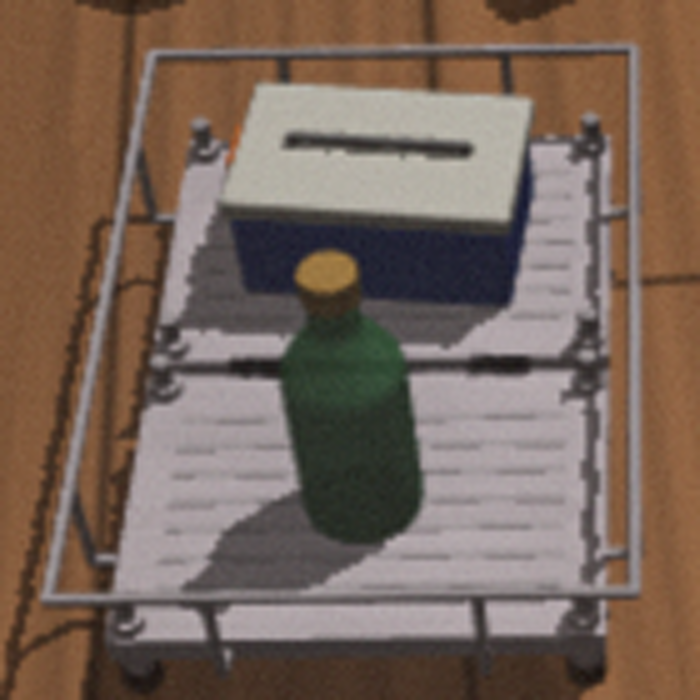

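Both views agree. Tier centre is about (435.7,-314.1) with its x axis at -42.2°. Unit centre is about (491.3,184.9) with yaw -5.2°, and the rail measures 385x265 as expected. Next I'll work out the moves.

```bash
cat >> h.py <<'E'
from scipy.spatial.transform import Rotation as Ro
def toolinfo(target,jawdeg):
    s=status.state(); R=Ro.from_euler('xyz',s['tcp_rot']).as_matrix(); p=s['eef_pos']
    a=np.degrees(np.arctan2(R[1,2],R[0,2])); d=(jawdeg-a+90)%180-90
    print('t',round(s['t'],2),'p',p.round(1),'jaw',round(a,2),'xaxis',R[:,0].round(4),'zz',R[2,2].round(4),'turn about tool x',round(-d,2),'open',round(s['opening'],3),'F',s['ft_force'].round(1),'j',s['joints'].round(2))
    dl=np.array(target)-p
    print('shift tool now',(R.T@dl).round(1),'after turn',((R@Ro.from_euler('x',-d,degrees=True).as_matrix()).T@dl).round(1))
E
python3 -c "
from h import *
toolinfo([435.7,-314.1,160],47.8)"
```

```text
t 0.2 p [ 208.3 -589.1  204.5] jaw -70.53 xaxis [-1.e-04  6.e-04 -1.e+00] zz -0.0006 turn about tool x 61.67 open 1.002 F [ 0.  -0.4  0.2] j [-1.34  0.49  1.56  0.    1.09 -0.11]
shift tool now [  44.6  306.1 -183.5] after turn [  44.6  -16.3 -356.5]
```

>>> {"fn": "apply_moves", "kwargs": {"increments": [[0.3,0,0,0,-8],[0.3,0,0,0,-8],[0.3,0,0,0,-8],[0.3,0,0,0,-8],[0.3,0,0,0,-8],[0.3,0,0,0,-8],[0.3,0,0,0,-8],[0.3,0,0,0,-8],[0.3,0,0,0,-8],[0.3,0,0,0,-8]]}}

```text
t: 1.2
eef_pos: [208.3, -589.2, 204.7]
tcp_rot: [1.645, 1.571, 1.816]
ft_force: [-0.3, -0.2, -0.8]
opening: 0.7
```

>>> {"fn": "apply_moves", "kwargs": {"increments": [[0.3,0,0,0,-8],[0.3,0,0,0,-8],[0.3,0,0,0,-8],[0.3,0,0,0,-8],[0.3,0,0,0,-6.3],[0.3,0,2,36,0],[0.3,0,2,36,0],[0.3,0,2,36,0],[0.3,0,2,36,0],[0.3,0,2,36,0]]}}

```text
t: 2.2
eef_pos: [322.6, -448.0, 204.8]
tcp_rot: [-2.089, 1.571, -1.255]
ft_force: [0.3, 0.2, 0.7]
opening: 0.701
```

>>> {"fn": "apply_moves", "kwargs": {"increments": [[0.3,0,2,36,0],[0.3,0,2,36,0],[0.3,0,1,36,0],[0.3,0,1,36,0],[0.3,0,0,30,0],[0.3,0,0,0,0],[0.3,0,0,0,0]]}}

```text
t: 2.9
eef_pos: [434.6, -316.1, 204.8]
tcp_rot: [2.901, 1.571, -2.547]
ft_force: [-0.5, 1.0, 0.8]
opening: 0.703
```

```bash
python3 -c "
from h import *
toolinfo([435.7,-314.1,105],47.8)"
```

```text
t 2.9 p [ 434.6 -316.1  204.8] jaw 47.86 xaxis [-2.e-04 -1.e-04 -1.e+00] zz -0.0002 turn about tool x 0.06 open 0.703 F [-0.5  1.   0.8] j [-0.75  0.37  1.77 -0.    1.   -1.59]
shift tool now [99.8  0.5  2.2] after turn [99.8  0.5  2.2]
```

>>> {"fn": "apply_moves", "kwargs": {"increments": [[0.3,15,0.5,2,0],[0.3,20,0,0,0],[0.3,20,0,0,0],[0.3,20,0,0,0],[0.3,15,0,0,0],[0.3,10,0,0,0],[0.3,0,0,0,0]]}}

```text
t: 3.6
eef_pos: [434.6, -314.9, 103.8]
tcp_rot: [1.627, 1.569, 2.459]
ft_force: [-0.9, 0.5, 0.8]
opening: 0.699
```

```bash
python3 - <<'E'
from h import *
toolinfo([435.7,-314.1,105],47.8)
s=cam('side'); save(s,'side3.png',3.5,(100,235,310,400))
E
```

```text
t 3.6 p [ 434.6 -314.9  103.8] jaw 47.71 xaxis [-0.0015  0.0012 -1.    ] zz -0.0001 turn about tool x -0.09 open 0.699 F [-0.9  0.5  0.8] j [-0.75  0.5   1.88 -0.    0.77 -1.58]
shift tool now [-1.2 -0.3  1.4] after turn [-1.2 -0.3  1.4]
```

View pics/side3.png

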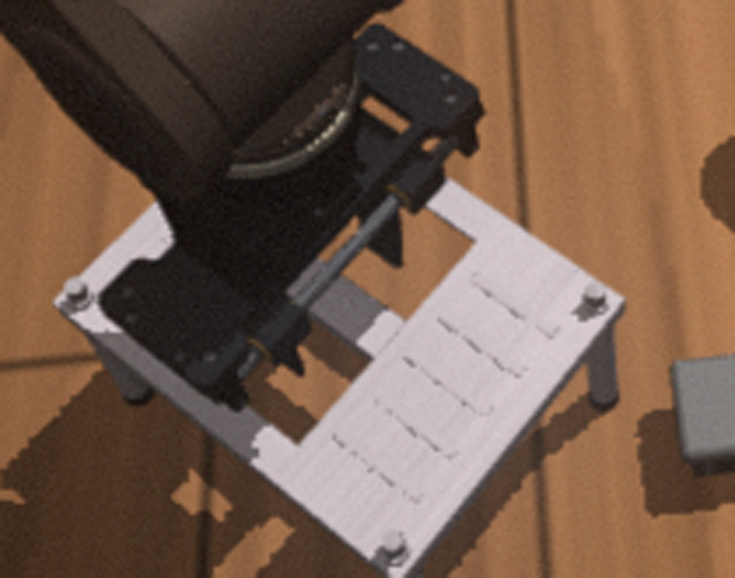

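The side crop shows one finger in each slot, at (390,250) and (290,360), with the bridge between them. Closing now.

>>> {"fn": "apply_moves", "kwargs": {"increments": [[0.5,-1,0,1,0],[0.65,0,0,0,0],[0.8,0,0,0,0],[1,0,0,0,0],[1,0,0,0,0],[1,0,0,0,0],[1,0,0,0,0],[1,0,0,0,0]]}}

```text
t: 4.45
eef_pos: [436.1, -313.9, 105.9]
tcp_rot: [-2.364, 1.571, -1.53]
ft_force: [0.1, -0.4, 0.7]
opening: 0.247
```

>>> {"fn": "apply_moves", "kwargs": {"increments": [[1,-3,0,0,0],[1,-5,0,0,0],[1,-8,0,0,0],[1,-8,0,0,0],[1,-8,0,0,0],[1,-8,0,0,0],[1,0,0,0,0],[1,0,0,0,0]]}}

```text
t: 5.25
eef_pos: [436.0, -313.8, 146.0]
tcp_rot: [-1.708, 1.57, -0.874]
ft_force: [-0.2, 0.4, -5.9]
opening: 0.248
```

```bash
python3 - <<'E'
from h import *
toolinfo([435.7,-314.1,330],84.83)
s=cam('side'); save(s,'side4.png',3.5,(100,235,310,400))
E
```

```text
t 5.25 p [ 436.  -313.8  146. ] jaw 47.77 xaxis [ 2.e-04 -3.e-04 -1.e+00] zz -0.0 turn about tool x -37.06 open 0.248 F [-0.2  0.4 -5.9] j [-0.75  0.44  1.84 -0.    0.86 -1.58]
shift tool now [-184.    -0.    -0.5] after turn [-184.     0.3   -0.4]
```

View pics/side4.png

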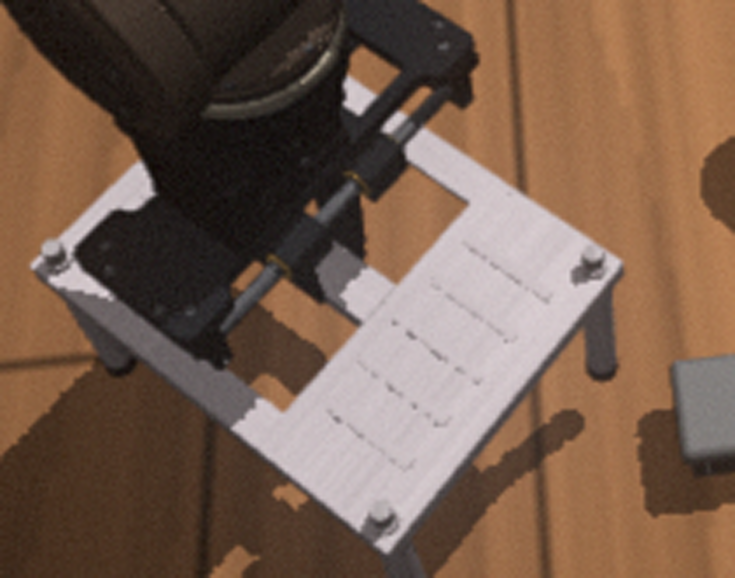

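Held: the opening is 23.6 mm, the weight about 6 N and the deck level. The feet sit 106 mm below the TCP. Now I'll lift and turn.

>>> {"fn": "apply_moves", "kwargs": {"increments": [[1,-10,0,0,0],[1,-18,0,0,0],[1,-22,0,0,0],[1,-25,0,0,-4],[1,-25,0,0,-6],[1,-25,0,0,-6],[1,-25,0,0,-6],[1,-20,0,0,-6],[1,-14,0,0,-6],[1,-6,0,0,-3]]}}

```text
t: 6.3
eef_pos: [436.1, -313.8, 337.7]
tcp_rot: [-2.25, 1.569, -0.766]
ft_force: [0.8, 0.4, -5.6]
opening: 0.244
```

```bash
python3 - <<'E'
from h import *
toolinfo([499.5,274.6,335],84.83)
E
```

```text
t 6.3 p [ 436.1 -313.8  337.7] jaw 85.0 xaxis [ 0.0014 -0.0013 -1.    ] zz -0.0012 turn about tool x 0.17 open 0.244 F [ 0.8  0.4 -5.6] j [-0.75  0.25  1.58 -0.    1.31 -2.23]
shift tool now [  2.  -11.9 591.7] after turn [  2.  -10.1 591.8]
```

>>> {"fn": "apply_moves", "kwargs": {"increments": [[1,0,0,8,0],[1,0,0,16,0],[1,0,-1,24,0],[1,0,-1,28,0],[1,0,-1,28,0],[1,0,-1,28,0],[1,0,-1,28,0],[1,0,0,28,0],[1,0,0,28,0],[1,0,0,28,0]]}}

```text
t: 7.3
eef_pos: [462.5, -69.0, 335.4]
tcp_rot: [1.211, 1.57, 2.69]
ft_force: [0.5, -0.1, -6.2]
opening: 0.251
```

>>> {"fn": "apply_moves", "kwargs": {"increments": [[1,0,0,28,0],[1,0,0,28,0],[1,0,-1,28,0],[1,0,-1,28,0],[1,0,-1,28,0],[1,0,-1,28,0],[1,0,-1,28,0],[1,0,0,28,0],[1,0,0,28,0],[1,0,0,28,0]]}}

```text
t: 8.3
eef_pos: [492.5, 209.0, 335.3]
tcp_rot: [1.837, 1.57, -2.968]
ft_force: [0.3, -0.6, -6.1]
opening: 0.247
```

>>> {"fn": "apply_moves", "kwargs": {"increments": [[1,0,0,24,0],[1,0,0,20,0],[1,0,0,14,0],[1,0,0,8,0],[1,0,0,2,0],[1,0,0,0,0],[1,0,0,0,0],[1,0,0,0,0]]}}

```text
t: 9.1
eef_pos: [500.1, 274.2, 335.9]
tcp_rot: [-2.148, 1.571, -0.67]
ft_force: [-0.1, 0.2, -5.8]
opening: 0.247
```

```bash
python3 - <<'E'
from h import *
toolinfo([499.5,274.6,335],84.83)
t=cam('top');s=cam('side'); 
a=cv2.resize(t['pixels'][150:350,50:300],None,fx=1.6,fy=1.6); b=cv2.resize(s['pixels'][0:200,120:370],None,fx=1.6,fy=1.6)
cv2.imwrite('pics/both5.png',np.hstack([a,b])[:,:,::-1])
E
```

```text
t 9.1 p [500.1 274.2 335.9] jaw 84.71 xaxis [ 2.e-04 -1.e-04 -1.e+00] zz -0.0001 turn about tool x -0.12 open 0.247 F [-0.1  0.2 -5.8] j [ 0.39  0.31  1.5  -0.    1.33 -1.09]
shift tool now [0.9 0.6 0.4] after turn [0.9 0.6 0.4]
```

View pics/both5.png

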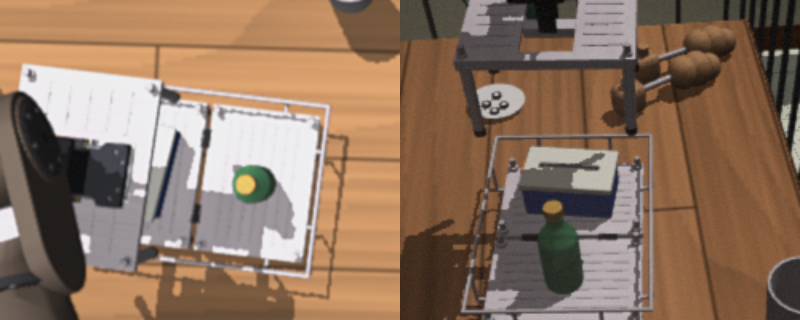

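The tier hangs over the left bay, level, with the caddy below it and the bottle clear. I'll go down to feet about 100 mm, just above the rail, and check alignment there.

>>> {"fn": "apply_moves", "kwargs": {"increments": [[1,8,0.5,0.5,0],[1,15,0,0,0],[1,18,0,0,0],[1,18,0,0,0],[1,18,0,0,0],[1,18,0,0,0],[1,15,0,0,0],[1,10,0,0,0],[1,5,0,0,0],[1,0,0,0,0]]}}

```text
t: 10.2
eef_pos: [499.5, 275.3, 210.3]
tcp_rot: [2.185, 1.57, -2.619]
ft_force: [-0.6, -0.4, -5.5]
opening: 0.246
```

>>> {"fn": "apply_moves", "kwargs": {"increments": [[1,0,0,0,0],[1,0,0,0,0],[1,0,0,0,0]]}}

```text
t: 10.5
eef_pos: [499.7, 275.4, 211.3]
tcp_rot: [-1.186, 1.57, 0.294]
ft_force: [-0.0, -0.1, -5.6]
opening: 0.247
```

```bash
python3 - <<'E'
from h import *
toolinfo([499.5,274.6,182],84.83)
s=cam('side'); save(s,'side6.png',5,(145,40,295,160))
t=cam('top'); save(t,'top6.png',5,(50,180,200,300))
E
```

```text
t 10.5 p [499.7 275.4 211.3] jaw 84.77 xaxis [ 9.e-04  3.e-04 -1.e+00] zz 0.0004 turn about tool x -0.06 open 0.247 F [-0.  -0.1 -5.6] j [ 0.39  0.41  1.69 -0.    1.05 -1.09]
shift tool now [29.3  0.2 -0.8] after turn [29.3  0.2 -0.8]
```

View pics/side6.png

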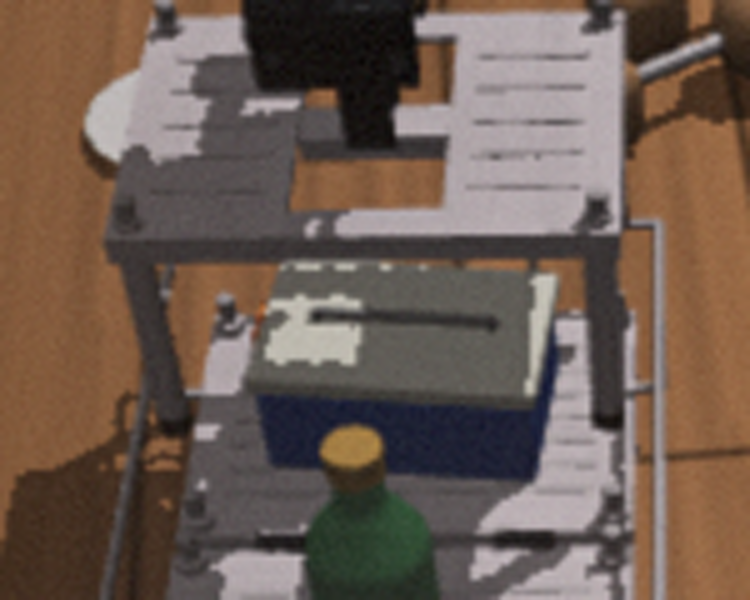

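View pics/top6.png

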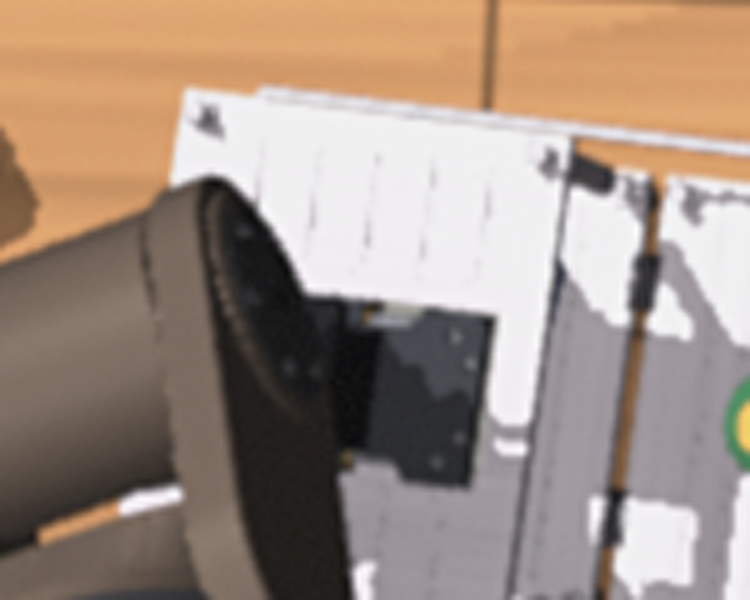

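Side crop: the near legs end at (173,430) and (607,425), and the near pins' tips are at (197,488) and (612,490). In the top crop the deck is square with the unit. I'll now check the pins numerically, using the earlier pixels and the current deck.

```bash
python3 - <<'E'
from h import *
s=cam('side'); t=cam('top')
def fit(P,M):
    P=np.array(P);M=np.array(M,float); a=P-P.mean(0); b=M-M.mean(0)
    th=np.arctan2((b[:,0]*a[:,1]-b[:,1]*a[:,0]).sum(),(b*a).sum()); R=np.array([[np.cos(th),-np.sin(th)],[np.sin(th),np.cos(th)]])
    o=P.mean(0)-R@M.mean(0); return o.round(1),np.degrees(th).round(2),(P-(M@R.T+o)).round(1).tolist()
M=[(-105,75),(105,75),(-105,-75),(105,-75)]; M8=[(x,y+90) for x,y in M]+[(x,y-90) for x,y in M]
px=[(200,122),(591,118),(168,325),(585,318),(163,370),(582,356),(124,606),(580,600)]
P=[ray(s,150+u/5,75+v/5,61)[:2] for u,v in px]
print('side pins unit',fit(P,M8)); print('side pins left bay',fit(P[:4],M))
# top pins (tips) from top2 crop scale4
px=[(97,415),(145,80),(340,445),(385,112),(388,455),(432,120),(628,483),(668,145)]
P=[ray(t,80+u/4,190+v/4,61)[:2] for u,v in px]
print('top pins unit',fit(P,M8)); print('left',fit(P[:4],M))
z=status.state()['eef_pos'][2]-106
# tier pins tips in side6 crop
px=[(165,8),(602,2),(125,203),(598,197)]
P=[ray(s,145+u/5,40+v/5,z+135)[:2] for u,v in px]; print('side tier pins',fit(P,M))
# near leg ends, lower outline bottom
for u,v in((173,420),(607,413)): print('leg',ray(s,145+u/5,40+v/5,z).round(1))
# predicted deck corner pixels
for cc,n,(x0,y0) in((s,'side',(145,40)),(t,'top',(50,180))):
    th=np.radians(-5.2);R=np.array([[np.cos(th),-np.sin(th)],[np.sin(th),np.cos(th)]])
    for m in((-115,85),(115,85),(-115,-85),(115,-85)):
        w=R@np.array(m)+status.state()['eef_pos'][:2]; print(n,m,((proj(cc,[*w,z+120])-(x0,y0))*5).round(0))
E
```

```text
side pins unit (array([492.2, 179.1]), np.float64(-4.97), [[1.0, 3.8], [0.5, 1.9], [1.1, -1.1], [-1.6, -0.8], [2.1, -2.5], [-2.5, 2.7], [1.7, -1.7], [-2.3, -2.3]])
side pins left bay (array([500.2, 269.7]), np.float64(-5.22), [[0.3, 2.4], [-0.0, 1.4], [1.1, -2.5], [-1.4, -1.3]])
top pins unit (array([490.3, 179. ]), np.float64(-5.28), [[1.7, 0.3], [1.1, 1.6], [1.5, -1.2], [-0.9, -0.2], [-1.0, -1.2], [-2.3, 0.0], [-0.0, -0.4], [0.0, 1.2]])
left (array([499.4, 268.7]), np.float64(-5.21), [[1.0, 0.3], [0.3, 1.4], [0.6, -1.2], [-1.9, -0.5]])
side tier pins (array([501. , 267.9]), np.float64(-5.12), [[0.4, -0.8], [-1.0, -0.8], [1.3, 1.0], [-0.6, 0.6]])
leg [387.6 212.3 105. ]
leg [597.6 194.  105. ]
side (-115, 85) [150.  14.]
side (115, 85) [622.   8.]
side (-115, -85) [100. 236.]
side (115, -85) [618. 229.]
top (-115, 85) [103. 616.]
top (115, 85) [185.  89.]
top (-115, -85) [495. 664.]
top (115, -85) [569. 135.]
```

The rail and pin estimates of the bay's y differ by several mm (274.6 against 269.5). The same side-view pick method also reads the tier 7 mm short, so most of that is picking bias. I'll settle it relatively: descend to the final height, where there's room to spare, and compare feet and pins in one zoomed view with projected marks.

>>> {"fn": "apply_moves", "kwargs": {"increments": [[1,4,0,-0.5,0],[1,6,0,0,0],[1,6,0,0,0],[1,6,0,0,0],[1,4,0,0,0],[1,3,0,0,0],[1,0,0,0,0],[1,0,0,0,0],[1,0,0,0,0]]}}

```text
t: 11.6
eef_pos: [499.6, 274.9, 182.0]
tcp_rot: [-1.356, 1.57, 0.123]
ft_force: [0.1, -0.4, -5.4]
opening: 0.248
```

```bash
python3 - <<'E'
from h import *
toolinfo([499.5,274.6,182],84.83)
st=status.state(); p=st['eef_pos']
s=cam('side'); np.savez('side7.npz',**{k:s[k] for k in('pixels','R','t','f','cx','cy')})
th=np.radians(-5.2);R=np.array([[np.cos(th),-np.sin(th)],[np.sin(th),np.cos(th)]])
out=[]
for m in((-105,-75),(105,-75)):
    w=R@np.array(m)+p[:2]; b=R@np.array(m)+[499.5,274.6]
    c=proj(s,[*b,68]).astype(int); x0,y0=c-20
    im=cv2.resize(s['pixels'][y0:y0+40,x0:x0+40],None,fx=10,fy=10,interpolation=cv2.INTER_CUBIC)[:,:,::-1].copy()
    def circ(q,r,z,col):
        pts=[((proj(s,[q[0]+r*np.cos(a),q[1]+r*np.sin(a),z])-(x0,y0)+.5)*10).astype(int) for a in np.linspace(0,6.28,40)]
        cv2.polylines(im,[np.array(pts)],True,col,1)
    circ(w,8,p[2]-106,(0,255,255)); circ(b,5,61,(0,255,0)); circ(b,5,40,(255,0,255))
    print(m,'crop0',x0,y0,'foot',proj(s,[*w,p[2]-106]).round(2),'tip',proj(s,[*b,61]).round(2)); out.append(im)
cv2.imwrite('pics/side7.png',np.hstack(out))
E
```

```text
t 11.6 p [499.6 274.9 182. ] jaw 84.77 xaxis [ 4.e-04  1.e-04 -1.e+00] zz 0.0001 turn about tool x -0.06 open 0.248 F [ 0.1 -0.4 -5.4] j [ 0.39  0.44  1.72 -0.    0.98 -1.09]
shift tool now [ 0.   0.1 -0.3] after turn [ 0.   0.1 -0.3]
(-105, -75) crop0 162 115 foot [181.94 133.48] tip [182.95 137.98]
(105, -75) crop0 246 114 foot [266.9  132.32] tip [267.1  136.83]
```

View pics/side7.png

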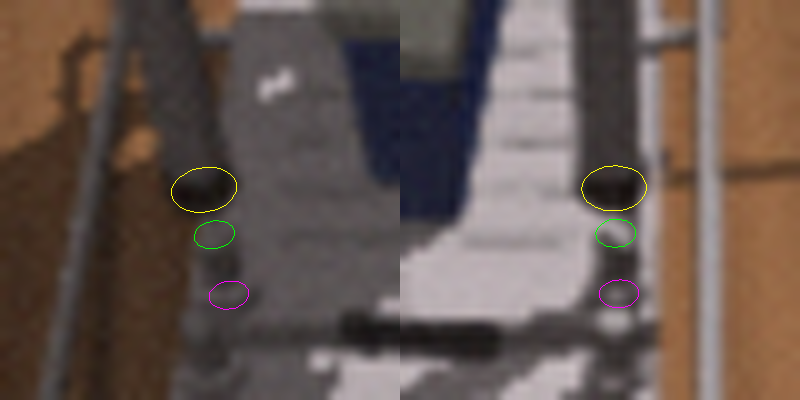

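The marks fit. The feet's dark lower edges at v≈208 and the right pin's bright tip at (616,230) sit within about 0.3 px of the projected outlines, so the rail-based bay pose is right. One subpixel check to confirm, leg against pin.

```bash
python3 - <<'E'
import numpy as np,cv2
g=cv2.cvtColor(np.load('side7.npz')['pixels'],cv2.COLOR_RGB2GRAY)
print('right rows128-146 cols 258-275'); print(g[126:146,258:275])
print('left rows, cols 174-192'); print(g[126:146,174:192])
E
```

```text
right rows128-146 cols 258-275
[[174 171 169 174 172 129  71  58  56  57  52  68 157 144 119 106 100]
 [162 160 163 161 155 122  69  56  56  52  56  74 158 147 120 111 105]
 [131 138 145 145 143 120  67  52  57  55  50  71 156 145 111 106 106]
 [174 174 177 177 173 129  67  53  54  57  57  63 124 138  85  97 106]
 [177 177 177 179 177 121  65  55  51  55  55  59  90 129  86  97 103]
 [170 174 174 174 172 115  58  52  53  51  52  40  80 135  97  77  69]
 [168 162 159 157 160  98  39  28  31  31  25  32  92 135  99  79  81]
 [170 168 150 146 143 105  48  29  27  31  20  39 124 153 120 110 104]
 [170 174 170 173 173 168 110  65  42  41  33  64 161 162 124 109 108]
 [177 176 174 179 179 177 173 143 108  98  71  85 163 163 124 111 107]
 [173 169 175 170 172 171 174 170 159 155 125  98 163 160 124 111 104]
 [157 161 156 159 164 164 172 135 100 139 149 112 163 151 118 111 108]
 [148 151 149 149 167 173 174 116  76  82 112  98 164 142 119 109 109]
 [174 175 173 174 172 176 177 126  67  52  52  67 151 144 118 112 109]
 [177 179 178 176 181 180 175 122  69  50  47  64 140 140 120 109 108]
 [17
[... 1176 characters left out ...]
 84  87  84  85  85  86]
 [ 49  51  58  52  49  49  47  52  73  71  78  80  84  87  86  88  85  85]
 [ 54  50  52  55  52  55  46  61  77  76  73  70  85  87  85  83  79  75]
 [ 45  58  52  58  52  50  49  67  75  74  62  62  77  82  86  85  76  80]
 [ 54  55  52  53  48  49  52  61  58  52  49  52  77  82  85  88  84  84]
 [ 53  53  53  53  56  45  54  71  58  43  49  44  73  85  86  84  86  85]
 [ 52  53  52  51  53  55  47  77  64  52  47  46  77  83  83  85  87  85]
 [ 50  55  56  56  54  49  50  77  67  57  54  66  78  73  79  87  85  84]
 [ 51  57  55  50  48  48  55  78  81  81  75  82  69  57  77  87  89  87]
 [ 48  57  58  52  54  49  55  69  63  63  62  62  54  63  82  83  87  83]]
```

Relative residuals are about 0.5 mm in x and up to 1 mm in y. I'll nudge the tier by that, let it settle and check once more.

>>> {"fn": "apply_moves", "kwargs": {"increments": [[1,0,-0.4,0.7,0],[1,0,0,0,0],[1,0,0,0,0],[1,0,0,0,0],[1,0,0,0,0],[1,0,0,0,0],[1,0,0,0,0],[1,0,0,0,0]]}}

```text
t: 12.45
eef_pos: [500.0, 275.5, 181.8]
tcp_rot: [-2.466, 1.571, -0.986]
ft_force: [0.6, 1.2, -6.1]
opening: 0.248
```

```bash
python3 - <<'E'
from h import *
toolinfo([499.9,275.1,182],84.83); print(np.abs(status.state()['qvel']).max())
t=cam('top');s=cam('side')
a=cv2.resize(t['pixels'][80:350,30:450],(400,257)); b=cv2.resize(s['pixels'][30:220,140:336],(400,388))
o=np.zeros((388,800,3),np.uint8); o[:257,:400]=a; o[:,400:]=b
cv2.imwrite('pics/fin8.png',o[:,:,::-1])
E
```

```text
t 12.45 p [500.  275.5 181.8] jaw 84.77 xaxis [ 1.e-04 -1.e-04 -1.e+00] zz -0.0001 turn about tool x -0.06 open 0.248 F [ 0.6  1.2 -6.1] j [ 0.39  0.44  1.72 -0.    0.98 -1.09]
shift tool now [-0.2  0.  -0.4] after turn [-0.2  0.  -0.4]
0.0008300081731830942
```

View pics/fin8.png

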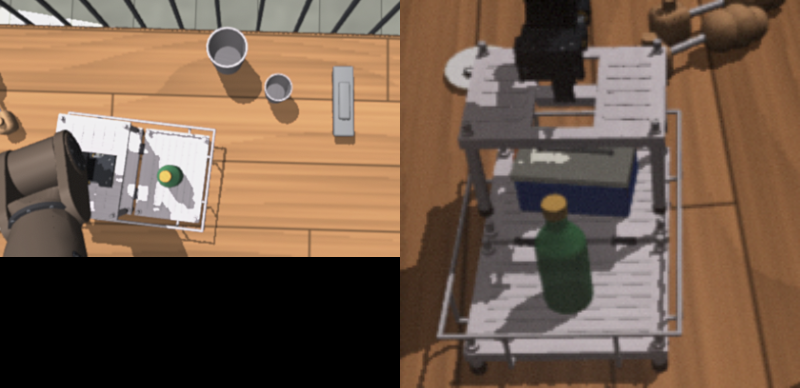

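The tier is level and square over the left bay. Its feet at (485,210) and (659,208) sit just above the pins, and the bottle, caddy, tumbler and brush are where they were. The force is the tier's weight alone, so I'm handing in.

```bash
python3 -c "
from cell import env
env.job_done()"
```

```text
the job is handed in; nothing more can be done
```

I took the tier by its grip bridge and carried it over the bottle and rail. It is now held over the left (+y) bay, the one with the caddy. The job was handed in at about 12.5 s.

**Last checks that passed:**
- **Position:** the tool is at (500.0, 275.5, 181.8), which puts the feet about 15 mm above the pin tips.
- **Level and square:** the tool points straight down within 0.2 mrad, and the yaw is within 0.1° of the measured unit.
- **Steady and clear:** the arm is still, and the vertical force is the tier's roughly 6 N weight, with 1.3 N or less sideways. The grip is unchanged at 23.6 mm.
- **Leg over pin:** in the side view the two near legs lined up with their pins to about 1 mm. I then nudged the tier 0.4 mm in x and 0.7 mm in y.
- **Other things:** the bottle, caddy, tumbler and brush look undisturbed.

**What disagreed or was not checked:**
- **Bay position:** pins picked by eye put the bay about 5 mm lower in y than the rail outline did. The side-view picks read the tier 7 mm short as well, so I treated them as biased. The zoomed foot-and-pin comparison supported the rail-based position.
- **Far legs:** the two far legs could not be checked directly against their pins. Their alignment follows from the near legs and the squareness.

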